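# Snap the cooling-water pipe clip shut with the clip pliers

### The job

Take the blue-handled spring pliers out of the white rack, straddle the two ears of the open orange clip on the pipe with the blue valve, and squeeze the pliers gently until the clip snaps shut and stays shut. Touch that pipe and clip only with the pliers, and never press with more than 25 N per jaw, which would crack it; leave the red-valve pipe and everything else on the bench alone. Then stand the pliers back upright in the rack and let go of them.

Things in the scene. Friction and masses are not known exactly. Their poses are not given: they have to be found in the camera images.
- pliers_grip (a point): Midway between the two blue handles, at the height to grip them. z up the handles, y the line along which handles and jaws open and close, x the thickness. At this height each handle has a rounded swell (3.5 mm proud, 14 mm high, 16 mm wide in x) that takes the grip: 62 mm over both when open, about 27 mm on the shut clip. Handles reach 20 mm above this point (61 mm over all there) and 28 mm below it.
- pliers_tip (a point): Midway between the jaw ends, 123 mm below pliers_grip; same axes. The jaw ends are round steel nubs along x, 10 mm in diameter, 12 mm long, centres 20 mm to either side (y) when open: 30 mm free between them, 50 mm over all; their undersides lie 5 mm below this point. The space between the jaws is 36 mm deep, up to the pivot boss (axis 45 mm above this point).
- pliers_half (a joint): Turn of each half of the pliers: 0 open (rest), 0.265 rad fully closed (handles meet), about 0.22 when squeezed on the shut clip. A spring keeps them open: the handles do not move below about 6.5 N on each at the swell, 8 N when nearly closed, so carry with 4 to 6 N. The jaws press about 1.7 times as hard as each handle is squeezed beyond the spring.
- pliers: Blue-handled steel clip pliers, 148 mm long, 0.18 kg, 13 mm thick (x), standing jaws down in the rack. Origin midway between the jaw ends at their underside, 5 mm below pliers_tip; z towards the handles, axes as pliers_tip.
- clip_ears (a point): Midway between the two upstanding orange ears of the open clip on the blue-valve pipe, where the nub centres should press: 95 mm above the bench. x along the pipe, y from ear to ear, z up. Each ear: 4 mm thick, 16 mm long (x), reaching 8 mm above this point, with shoulders 8 mm below it (nub centres may be 2 mm below to 4 mm above it). Over their outer faces: 18 mm open (21 at the top), 10 shut.
- clip (a joint): Turn of each ear of the blue-valve pipe's clip: 0 open, 0.14 rad shut (0.15 to 0.16 while squeezed); both ears move together. It resists most at first, less as it closes; past 0.09 rad it jumps shut and stays. The peak differs from clip to clip (hidden): about 6 to 17 N from each jaw. Let go before that, it springs open again.
- fitting: Fixed level white pipe with the blue valve wheel and the open clip. Origin under its foot's centre on the bench; foot 110 x 80 mm (x, y). Pipe along x, 25 mm in diameter, 150 mm long, axis 65 mm above the bench; valve wheel 32 mm wide at x = +55 mm, its top 97 mm above the bench; clip at the middle.
- other_ears (a point): The same point as clip_ears on the red-valve pipe, whose orange clip is already shut (ears 10 mm over all). Not to be touched.
- other_fitting: Fixed pipe with the red valve wheel, else of the same sizes as fitting; not to be touched. Origin under its foot's centre.
- rack_floor (a point): Centre of the floor of the white rack's pocket, 8 mm above the bench. x and y as those of the pliers standing in it (a half turn is the same), z up. Pocket 18 mm (x) by 56 mm (y), 34 mm deep, plus flared lips, up to 44 mm above this floor; foot 90 x 100 mm, fixed. The pliers stand on their nubs on this floor: pliers_tip is then 5 mm above it.
- bottle0: White plastic bottle, 62 mm in diameter, 135 mm tall, bystander; origin under its foot.
- bottle1: White plastic bottle like bottle0, bystander.
- bottle2: White plastic bottle like bottle0, bystander.
- amber: Amber glass bottle with black cap, 72 mm in diameter, 150 mm tall, bystander.
- flask: Clear volumetric flask with stopper, 86 mm in diameter, 186 mm tall, bystander.
- beaker: Clear glass beaker, 76 mm in diameter, 95 mm tall, bystander.
- tweezers: Flat steel tweezers lying on the bench, 130 mm long, 4 mm thick, bystander.
- collar: White plastic pipe collar lying on the bench, 42 mm in diameter, 18 mm tall, bystander.
Things that resemble listed ones, but are neither listed nor needed, are in the scene too. There is more than one size of the pliers; the job needs the largest. Leave any yellow look-alike of the fitting alone.

How it is judged:
By the outcome, as a careful person would: the job done as asked, in the order asked, and still so for the second after the job is handed in, with the robot touching nothing.
It also fails if it takes over 58 s, if anything falls off the work surface, if the arm or the gripper's body presses on something with over 40 N, if the wrist force passes 120 N, or if a joint passes its speed limit or range.

### The arm

A 6-joint arm with a two-finger parallel gripper is mounted at the origin on the work surface. World frame = base frame: x ahead of the robot, y to its left, z up, the work surface at z = 0. Lengths are in m, angles in rad, forces in N, time in s.
With the tool pointing down it reaches from about 0.375 to 0.9 m from the base axis. Payload 3.1 kg.
Tool frame: the origin (TCP) lies midway between the tips of the shut fingers; the grasp point (between the pads) lies 19 mm behind it; z points along the fingers, y is the direction in which the jaws open and shut (so a half turn about z gives the same grasp; the last joint's range is limited). The gripper opens to 87 mm and grips with 3 to 60 N. Pads are 19 mm wide; open, the fingers measure 117 mm over their backs; the gripper's body (75 mm by 190 mm) begins 51 mm behind the grasp point.
Start: joints at [-1.387, 0.527, 1.433, -0, 1.181, -0.178], TCP at [0.221, -0.585, 0.223] pointing down, gripper open.
Joint ranges: [-3.08, 3.08], [-0.75, 2.2], [0.22, 2.44], [-1.43, 4.57], [0, 2.65], [-2.85, 2.85]. Speed limits (rad/s): [2.79, 2.79, 3.14, 3.14, 3.14, 3.14].

### API

Orientations are given as [roll, pitch, yaw] about the fixed x, y, z axes, in that order (R = Rz(yaw) Ry(pitch) Rx(roll)).
In Python, from cell import status, vision, hand_in gives the robot as it stands.
- The arm moves only by the tool send_rows, never from a script. Its argument "commands" is a list that holds one entry, the list of rows, each a list of 7 numbers: the shift along the tool's x, y, z in mm, then the turn, a rotation vector about the tool's x, y, z in rad, then the finger opening in mm, from 0 to 87. In form: [[[tx, ty, tz, rx, ry, rz, jaw], ...]]. A call has 1 to 8 rows; each row is the pose to reach, as a shift and turn from the pose commanded when the call began, along the tool's axes at that moment; what a row does not reach only later rows make up. A row lasts 1/10 s, in which the tool goes at most 50 mm and 8.59 degrees, less where a joint would pass 70% of its speed; a pose out of reach is approached as far as the arm can. A call with a gripper value outside its range is refused whole. The fingers move at their own pace and stop on an object; "grip_force" is the grip in N (left out, the last holds). Time passes only in rows, so rows that repeat a pose let the fingers close. It gives the time, the measured TCP pose, the force and the opening at its end, in the units of the state.
- status.sense(): the state, without advancing time (a new reading comes with each control period).
- vision.grab_frame(name): name is "side" or "top" or "wrist"; returns the picture (480x640x3 uint8, red, green, blue); there is no depth.
- vision.get_calibration(name): a dict with "K" (3x3 intrinsics, pixels), "world_from_camera" (4x4, takes a point from camera to world coordinates). Camera axes: x right, y down, z forward; pixel columns grow to the right and rows downward; lengths in m; the calibration is good to about 2 mm. A picture is of the moment at which its call begins: read the wrist's pose just before it. get_calibration takes no time and is no camera call; for the wrist camera it gives the pose at the moment of the call.
- hand_in(): hands the job in, once; it reports no verdict.
The state is a dict: "time_s": time; "joint_positions": joint angles; "qd": joint speeds; "joint_efforts": joint torques, N m; "tool_pos": TCP position; "tool_rot": TCP orientation; "force": force on the tool from outside, world axes, zero at the start; "wrist_torque": the same for the moment, N m; "grip_width": opening from 0.0 (shut) to 1.0 (fully open).
Only numpy, scipy, OpenCV 4.12 (cv2) and the standard library are available. Lean on these libraries where they do the work, as an engineer would, in place of code of your own. Each camera call takes 0.05 s, during which the arm holds its last target. There are 200 camera calls.

## Working session

There is one attempt and no reset: what is moved stays moved. The work goes in short steps, Python scripts to look and compute and a tool call to move; the robot and the scene stay as the last step left them, time stands still between calls to the robot, and variables do not carry over. Pictures are saved under pics/ and viewed, about 8 in all and at most 12, crops included, and the job is handed in when it is done.

Besides the shell and the picture viewer there is one more tool, called after ">>>" by a JSON object that holds its "api" and its "payload". send_rows: Moves the arm, as the interface text tells. Its arguments: {"type":"object","properties":{"commands":{"type":"array","items":{"type":"array","items":{"type":"array","items":{"type":"number"}}}},"grip_force":{"type":"number"}},"required":["commands"]}

```bash
ls; mkdir -p pics
python3 - <<'E'
from cell import status, vision
import cv2, numpy as np
np.set_printoptions(precision=4,suppress=True)
print(status.sense())
for n in("side","top","wrist"):
    c=vision.get_calibration(n); print(n,np.array(c["K"]).tolist(),np.array(c["world_from_camera"]))
    cv2.imwrite(f"pics/{n}0.png",vision.grab_frame(n)[:,:,::-1])
E
```

```text
pics
{'time_s': 0.0, 'joint_positions': array([-1.3875,  0.5284,  1.4339, -0.    ,  1.1814, -0.1785]), 'qd': array([-0.0012,  0.0002,  0.0002, -0.0001, -0.0001, -0.0006]), 'joint_efforts': array([ -0.0004, -44.0045, -17.6593,   0.0633,   0.0582,  -0.0002]), 'tool_pos': array([ 0.2211, -0.5838,  0.2216]), 'tool_rot': array([-3.1395, -0.0004,  0.3618]), 'force': array([-1.0938,  0.1926, -0.5383]), 'wrist_torque': array([ 0.047 ,  0.0306, -0.0087]), 'grip_width': 1.0013176409328657}
side [[503.24700029994773, 0.0, 323.97297637318695], [0.0, 503.24700029994773, 234.9386677998801], [0.0, 0.0, 1.0]] [[-0.8809 -0.3332  0.3361  0.189 ]
 [-0.4729  0.6471 -0.598   0.6544]
 [-0.0182 -0.6858 -0.7276  0.9085]
 [ 0.      0.      0.      1.    ]]
top [[448.05559443334903, 0.0, 318.31648795438844], [0.0, 448.05559443334903, 244.4426523256879], [0.0, 0.0, 1.0]] [[ 0.0222 -0.9985  0.051   0.4864]
 [-0.9997 -0.0219  0.0058 -0.0175]
 [-0.0047 -0.0511 -0.9987  1.2851]
 [ 0.      0.      0.      1.    ]]
wrist [[418.61730214166306, 0.0, 317.681854148282], [0.0, 418.61730214166306, 231.8521656682166], [0.0, 0.0, 1.0]] [[ 0.3534 -0.8976 -0.2636  0.2924]
 [-0.9355 -0.3396 -0.0976 -0.5571]
 [-0.0019  0.2811 -0.9597  0.3837]
 [ 0.      0.      0.      1.    ]]
```

View pics/top0.png

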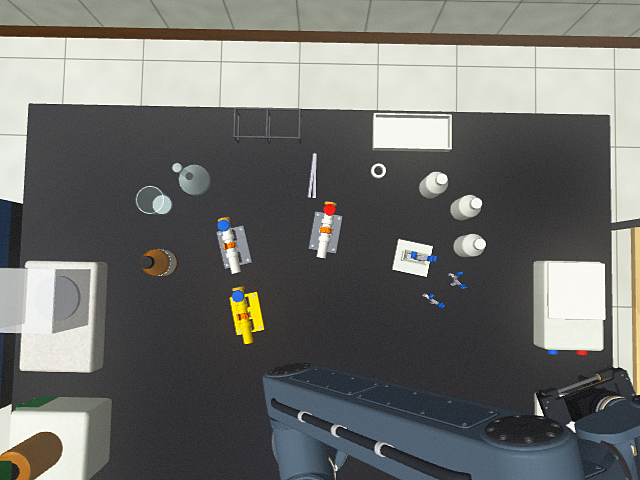

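View pics/side0.png

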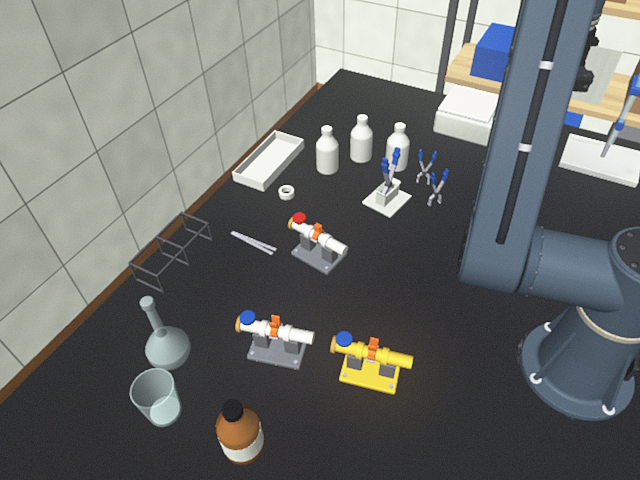

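The top view shows the blue-valve fitting near (232,245), the red one at (325,232), the yellow look-alike at (245,315), and the rack with the pliers at (413,257). The two smaller pliers stand near (457,280) and (433,299). I'll take measurements from both views next.

```bash
cat > h.py <<'E'
from cell import status, vision
import cv2, numpy as np
np.set_printoptions(precision=4,suppress=True)
def cal(n):
    c=vision.get_calibration(n); return np.array(c["K"]),np.array(c["world_from_camera"])
def ray(c,px):
    K,T=c; d=T[:3,:3]@np.linalg.inv(K)@[px[0],px[1],1.]; return T[:3,3],d/np.linalg.norm(d)
def onz(c,px,z):
    o,d=ray(c,px); return o+d*(z-o[2])/d[2]
def tri(rs):
    A=sum(np.eye(3)-np.outer(d,d) for o,d in rs); b=sum((np.eye(3)-np.outer(d,d))@o for o,d in rs)
    p=np.linalg.solve(A,b); return p,[np.linalg.norm((np.eye(3)-np.outer(d,d))@(p-o)) for o,d in rs]
def proj(c,p):
    K,T=c; q=K@(T[:3,:3].T@(np.asarray(p)-T[:3,3])); return q[:2]/q[2]
HSV={"blue":((105,120,60),(125,255,255)),"orange":((5,180,120),(16,255,255)),"white":((0,0,190),(180,30,255)),"red":((0,200,120),(4,255,255)),"grey":((90,5,70),(125,80,180))}
def blobs(img,col,roi,amin=5):
    m=cv2.inRange(cv2.cvtColor(img,cv2.COLOR_RGB2HSV),*HSV[col]); k=np.zeros_like(m); x0,y0,x1,y1=roi; k[y0:y1,x0:x1]=m[y0:y1,x0:x1]
    cs,_=cv2.findContours(k,cv2.RETR_EXTERNAL,cv2.CHAIN_APPROX_NONE); out=[]
    n,l,st,ce=cv2.connectedComponentsWithStats(k)
    return k,[(st[i,4],ce[i],st[i,:4].tolist()) for i in range(1,n) if st[i,4]>=amin]
def rd(n): return cv2.imread(n)[:,:,::-1].copy()
E
python3 - <<'E'
from h import *
T=cal("top");S=cal("side");ti=rd("pics/top0.png");si=rd("pics/side0.png")
for col,r in (("orange",(200,200,360,340)),("blue",(200,200,480,340)),("white",(380,220,445,290)),("red",(300,190,350,230))):
    print("top",col); [print(a,c,b,onz(T,c,0.1)) for a,c,b in blobs(ti,col,r)[1]]
for col,r in (("orange",(220,200,400,380)),("blue",(220,130,460,380)),("white",(350,160,420,220))):
    print("side",col); [print(a,c,b) for a,c,b in blobs(si,col,r)[1]]
m,_=blobs(ti,"white",(380,220,440,290)); c=max(cv2.findContours(m,0,1)[0],key=cv2.contourArea); r=cv2.minAreaRect(c); print(r)
b=cv2.boxPoints(r); print(np.array([onz(T,p,.008) for p in b]))
a=cv2.resize(ti[220:310,380:480],None,fx=4,fy=4,interpolation=cv2.INTER_CUBIC);b=cv2.resize(si[140:220,350:450],None,fx=4,fy=4,interpolation=cv2.INTER_CUBIC)
v=np.zeros((360,800,3),np.uint8);v[:,:400]=a;v[:320,400:]=b;cv2.imwrite("pics/crop1.png",v[:,:,::-1])
E
```

```text
top orange
45 [325.5111 229.8222] [320, 227, 12, 7] [ 0.5861 -0.0289  0.1   ]
37 [230.7838 244.6486] [226, 242, 10, 7] [0.5413 0.2213 0.1   ]
35 [244.4286 315.6286] [240, 313, 10, 6] [0.3553 0.1794 0.1   ]
6 [237.5 316. ] [237, 315, 2, 3] [0.3539 0.1976 0.1   ]
top blue
107 [222.8692 225.1028] [217, 220, 13, 11] [0.5928 0.244  0.1   ]
32 [413.2188 254.375 ] [411, 251, 6, 7] [ 0.5261 -0.262   0.1   ]
56 [431.6071 258.2143] [427, 255, 10, 7] [ 0.5171 -0.3106  0.1   ]
23 [459.     273.3913] [456, 272, 7, 4] [ 0.4787 -0.3831  0.1   ]
30 [462.3333 286.1333] [458, 284, 9, 5] [ 0.4454 -0.392   0.1   ]
109 [237.2844 295.6789] [232, 290, 12, 12] [0.4071 0.1999 0.1   ]
20 [430.75 295.95] [429, 294, 5, 5] [ 0.4178 -0.3093  0.1   ]
32 [440.5    304.8438] [437, 302, 8, 6] [ 0.3951 -0.3351  0.1   ]
top white
840 [411.3821 257.7012] [393, 239, 40, 38] [ 0.5172 -0.2572  0.1   ]
35 [410.2857 257.4286] [406, 253, 12, 9] [ 0.5179 -0.2543  0.1   ]
top red
94 [329.1383 209.234 ] [324, 204, 11, 11] [ 0.6412 -0.0373  0.1   ]
side orange
92 [317.1196 230.5217] [313, 223, 11, 17]
141 [274.5035 324.617 ] [270
[... 202 characters left out ...]
56.    ] [431, 150, 6, 13]
95 [384.4947 165.0105] [381, 157, 8, 17]
57 [444.9825 174.4912] [442, 168, 7, 14]
47 [432.7234 177.5957] [431, 172, 5, 12]
193 [247.3057 316.8549] [240, 310, 16, 15]
211 [343.8152 338.1517] [336, 331, 17, 16]
side white
19 [359.2105 160.4737] [354, 160, 11, 2]
65 [390.8769 168.6154] [389, 160, 6, 20]
35 [398.3143 165.5143] [395, 160, 7, 11]
5 [418.2 175. ] [417, 174, 3, 3]
78 [393.8462 184.9615] [386, 178, 15, 18]
712 [385.5014 200.6896] [362, 182, 49, 35]
((412.18389892578125, 257.5174865722656), (34.916969299316406, 31.041839599609375), 11.768289566040039)
[[ 0.4858 -0.221   0.008 ]
 [ 0.5728 -0.2378  0.008 ]
 [ 0.5546 -0.3354  0.008 ]
 [ 0.4678 -0.3182  0.008 ]]
```

View pics/crop1.png

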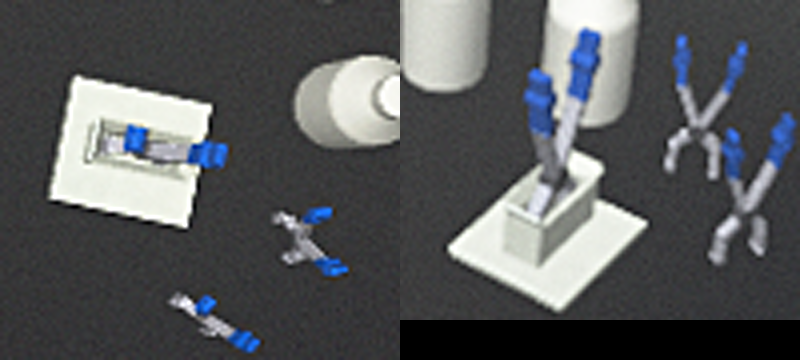

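The crop shows the target pliers in the rack pocket, with handle tops near (413,254) and (432,258) in the full top image, and the two smaller pliers standing beside it. The foot measures 88.6 x 99 mm, which matches the 90 x 100 given, and its yaw is about -0.18. Next I'll look from above the rack with the wrist camera.

```bash
cat >> h.py <<'E'
from scipy.spatial.transform import Rotation as Rn
def move(p,yaw,roll=np.pi,pitch=0):
    s=status.sense(); R=Rn.from_euler("xyz",s["tool_rot"]); G=Rn.from_euler("xyz",[roll,pitch,yaw])
    print("t=%.2f"%s["time_s"],"tcp",s["tool_pos"],s["tool_rot"],"F",s["force"],"grip",s["grip_width"])
    print("shift mm",R.inv().apply(np.asarray(p)-s["tool_pos"])*1000,"rot",(R.inv()*G).as_rotvec())
E
python3 - <<'E'
from h import *
T=cal("top");S=cal("side")
p=[tri([ray(T,a),ray(S,b)]) for a,b in (((413.2,254.4),(384.5,163)),((431.6,258.2),(395.7,153)))];print(p)
print("bottle2 base",onz(T,(464,246),0))
print("ears",tri([ray(T,(230.8,244.6)),ray(S,(275,322))]))
move([.520,-.279,.24],-.185)
E
```

```text
[(array([ 0.5254, -0.253 ,  0.1417]), [np.float64(0.0007924763594549952), np.float64(0.0007924763594548303)]), (array([ 0.5164, -0.2998,  0.1429]), [np.float64(0.00041358860077660056), np.float64(0.0004135886007765579)])]
bottle2 base [ 0.5567 -0.4278  0.    ]
ears (array([0.5431, 0.2249, 0.085 ]), [np.float64(0.0011220918459990197), np.float64(0.0011220918459991416)])
t=0.15 tcp [ 0.2211 -0.584   0.2218] [-3.14   -0.0003  0.3618] F [ 0.0876  0.4429 -0.5655] grip 1.0009884416767545
shift mm [ 387.4676 -179.4809  -17.7832] rot [-0.0016  0.0002  0.5468]
```

>>> {"api": "send_rows", "payload": {"commands": [[[40, -19, -18, 0, 0, 0.06, 80], [80, -37, -18, 0, 0, 0.12, 80], [120, -56, -18, 0, 0, 0.18, 80], [160, -74, -18, 0, 0, 0.24, 80], [200, -93, -18, 0, 0, 0.3, 80], [240, -111, -18, 0, 0, 0.36, 80], [280, -130, -18, 0, 0, 0.42, 80], [320, -148, -18, 0, 0, 0.48, 80]]], "grip_force": 5}}

```text
time_s: 0.95
tool_pos: [0.469, -0.3312, 0.2404]
tool_rot: [-3.141, 0.0, -0.121]
force: [-0.1, -0.1, -0.4]
grip_width: 0.917
```

```bash
python3 -c "
from h import *
move([.521,-.2775,.24],-.185)"
```

```text
t=0.95 tcp [ 0.469  -0.3312  0.2404] [-3.1413  0.0004 -0.1208] F [-0.063  -0.0646 -0.3711] grip 0.91712886383793
shift mm [ 45.1636 -59.5412   0.379 ] rot [-0.0003  0.0004  0.0642]
```

>>> {"api": "send_rows", "payload": {"commands": [[[23, -30, 0, 0, 0, 0.03, 80], [45, -59, 0, 0, 0, 0.064, 80], [45, -59, 0, 0, 0, 0.064, 80], [45, -59, 0, 0, 0, 0.064, 80]]]}}

```text
time_s: 1.35
tool_pos: [0.5199, -0.2788, 0.2402]
tool_rot: [3.141, 0.001, -0.18]
force: [-0.0, -0.3, 0.2]
grip_width: 0.923
```

Run:
```python
from h import *
move([.521,-.2775,.24],-.185)
W=cal("wrist"); im=vision.grab_frame("wrist"); np.savez("w1.npz",K=W[0],T=W[1]); cv2.imwrite("pics/w1.png",im[:,:,::-1])
for col in("blue",): [print(a,c,b,onz(W,c,.14)) for a,c,b in blobs(im,col,(0,0,640,480),40)[1]]
```

```text
t=1.35 tcp [ 0.5199 -0.2788  0.2402] [ 3.1414  0.001  -0.1797] F [-0.0133 -0.2972  0.168 ] grip 0.9228822441029495
shift mm [ 0.8508 -1.4551  0.191 ] rot [0.0001 0.001  0.0053]
705 [280.6496 230.0894] [269, 211, 25, 38] [ 0.5246 -0.2556  0.14  ]
709 [353.7377 231.0832] [341, 211, 26, 39] [ 0.5154 -0.3023  0.14  ]
301 [462.5017 241.3488] [450, 233, 25, 18] [ 0.4957 -0.3716  0.14  ]
484 [476.9711 278.5124] [462, 263, 31, 31] [ 0.4676 -0.379   0.14  ]
161 [379.1056 321.1615] [371, 312, 17, 16] [ 0.4477 -0.3096  0.14  ]
```

View pics/w1.png

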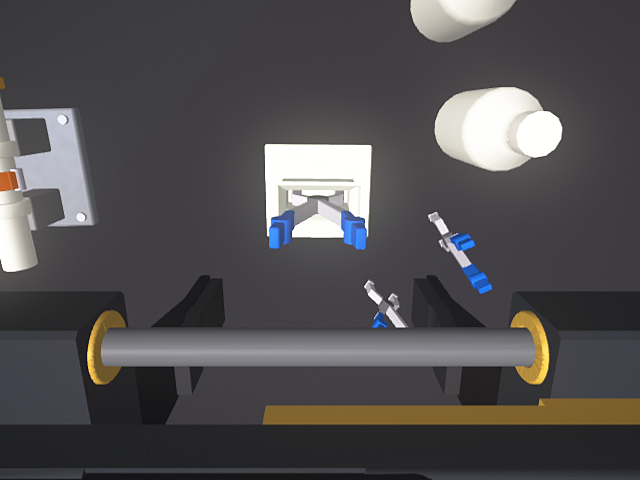

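The wrist view shows the pliers upright in the rack, with handles at (281,230) and (354,231). The rack foot spans columns 265-371 from row 144 down. The smaller pliers are to the right and bottle2 is at (500,130).

Run:
```python
from h import *
z=np.load("w1.npz");W=(z["K"],z["T"]);T=cal("top");S=cal("side");im=rd("pics/w1.png")
ux=np.array([np.cos(-.182),np.sin(-.182),0]);uy=np.array([-ux[1],ux[0],0]);c0=np.array([.52,-.278,0])
loc=lambda p:np.array([(p-c0)@ux,(p-c0)@uy,p[2]])*1000
for r,h,o in ((211,.108,-6.5),(250,.156,6.5),(230.6,.134,0)): print("grip",loc(onz(W,(317.2,r),h))+[o,0,0])
print("two/three-view handles")
for a,b,c in (((413.2,254.4),(384.5,163),(280.6,232)),((431.6,258.2),(395.7,153),(353.7,233))): 
    p,e=tri([ray(T,a),ray(S,b),ray(W,c)]);print(loc(p),e)
m,_=blobs(im,"white",(255,130,385,245)); m=cv2.morphologyEx(m,cv2.MORPH_CLOSE,np.ones((3,3)))
c=max(cv2.findContours(m,0,1)[0],key=cv2.contourArea);x,y,w,h=cv2.boundingRect(c);print("foot px",x,y,w,h)
for p in((x,y),(x+w,y),(x,y+h),(x+w,y+h)):print(loc(onz(W,p,.008)))
g=cv2.resize(im[135:255,250:390],None,fx=5,fy=5,interpolation=cv2.INTER_CUBIC);g=(255*(g/255.)**2.5).astype(np.uint8)
cv2.imwrite("pics/crop2.png",g[:,:,::-1])
```

```text
grip [ -0.8858  -0.8763 108.    ]
grip [ -1.1918  -0.9458 156.    ]
grip [ -1.5523  -0.9139 134.    ]
two/three-view handles
[  0.5534  24.3234 140.9671] [np.float64(0.0007262084008447357), np.float64(0.0016190673525044075), np.float64(0.0017809761792789637)]
[  0.1952 -23.1738 142.4631] [np.float64(0.000721459440021094), np.float64(0.0011094798888850164), np.float64(0.0015768158801725792)]
foot px 265 144 106 92
[45.0583 47.5355  8.    ]
[ 45.2205 -50.4464   8.    ]
[-43.855   50.5478   8.    ]
[-43.6829 -53.7916   8.    ]
```

View pics/crop2.png

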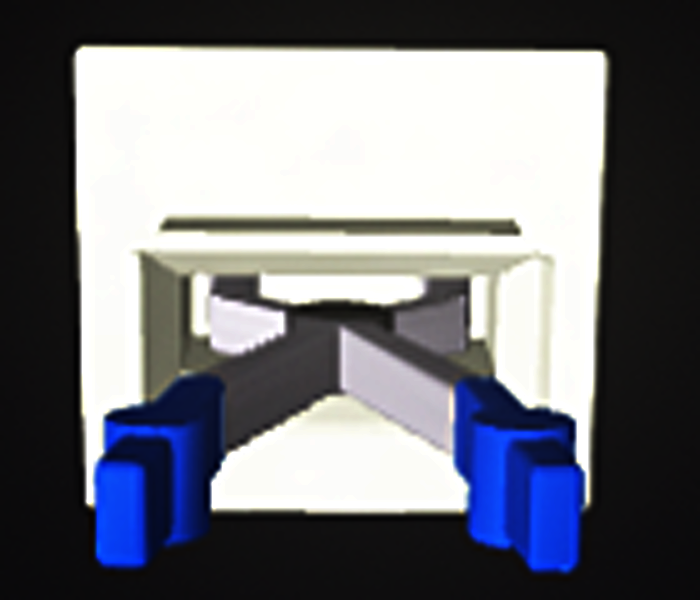

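>>> {"api": "send_rows", "payload": {"commands": [[[-0.5, -0.3, 35, 0, 0, 0, 80], [-0.5, -0.3, 70, 0, 0, 0, 80], [-0.5, -0.3, 100, 0, 0, 0, 80], [-0.5, -0.3, 115, 0, 0, 0, 80], [-0.5, -0.3, 123, 0, 0, 0, 80], [-0.5, -0.3, 123, 0, 0, 0, 80], [-0.5, -0.3, 123, 0, 0, 0, 80]]]}}

```text
time_s: 2.1
tool_pos: [0.5195, -0.2802, 0.1183]
tool_rot: [3.141, -0.001, -0.183]
force: [0.5, -0.7, 1.4]
grip_width: 0.919
```

Run:
```python
from h import *
move([.5194,-.2784,.117],-.182)
cv2.imwrite("pics/s2.png",cv2.resize(vision.grab_frame("side")[80:230,330:480],None,fx=4,fy=4,interpolation=cv2.INTER_CUBIC)[:,:,::-1])
```

```text
t=2.10 tcp [ 0.5195 -0.2802  0.1183] [ 3.1408 -0.0012 -0.1832] F [ 0.4888 -0.7232  1.3511] grip 0.918661411236583
shift mm [-0.4192 -1.7796  1.2776] rot [ 0.0008 -0.0012 -0.0012]
```

View pics/s2.png

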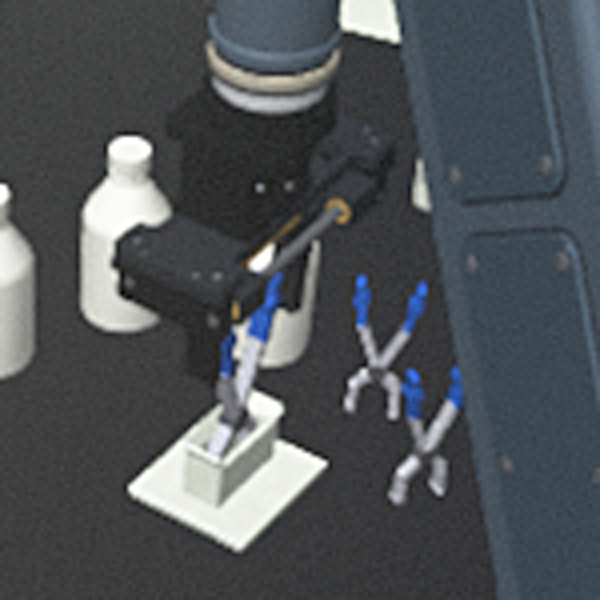

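The gripper straddles the two blue handles at crop (228,350) and (265,310), and the pliers are still upright in the pocket. I'll close at 5 N.

>>> {"api": "send_rows", "payload": {"commands": [[[-0.4, -1.5, 1, 0, 0, 0, 80], [-0.4, -1.5, 1, 0, 0, 0, 66], [-0.4, -1.5, 1, 0, 0, 0, 58], [-0.4, -1.5, 1, 0, 0, 0, 58], [-0.4, -1.5, 1, 0, 0, 0, 58], [-0.4, -1.5, 1, 0, 0, 0, 58]]], "grip_force": 5}}

```text
time_s: 2.75
tool_pos: [0.5194, -0.2777, 0.1168]
tool_rot: [3.141, -0.0, -0.182]
force: [-0.5, -0.1, 0.9]
grip_width: 0.71
```

Run:
```python
from h import *
move([.5194,-.2784,.117],-.182)
```

```text
t=2.75 tcp [ 0.5194 -0.2777  0.1168] [ 3.1413 -0.0005 -0.1821] F [-0.504  -0.1236  0.9291] grip 0.7102252120203539
shift mm [ 0.0801  0.6494 -0.2342] rot [ 0.0003 -0.0005 -0.0001]
```

>>> {"api": "send_rows", "payload": {"commands": [[[0, 0, -5, 0, 0, 0, 58], [0, 0, -15, 0, 0, 0, 58], [0, 0, -30, 0, 0, 0, 58], [0, 0, -50, 0, 0, 0, 58], [0, 0, -75, 0, 0, 0, 58], [0, 0, -100, 0, 0, 0, 58], [0, 0, -125, 0, 0, 0, 58], [0, 0, -145, 0, 0, 0, 58]]]}}

```text
time_s: 3.55
tool_pos: [0.5193, -0.2776, 0.2637]
tool_rot: [3.141, -0.001, -0.182]
force: [-1.3, -0.1, -1.3]
grip_width: 0.713
```

Run:
```python
from h import *
move([.545,.10,.262],.20)
im=vision.grab_frame("side"); cv2.imwrite("pics/s3.png",cv2.resize(im[80:230,330:480],None,fx=4,fy=4,interpolation=cv2.INTER_CUBIC)[:,:,::-1])
```

```text
t=3.55 tcp [ 0.5193 -0.2776  0.2637] [ 3.1409 -0.0014 -0.1821] F [-1.2763 -0.0956 -1.3167] grip 0.712839050019732
shift mm [ -43.1361 -376.0369    1.3498] rot [ 0.001  -0.0012 -0.3821]
```

View pics/s3.png

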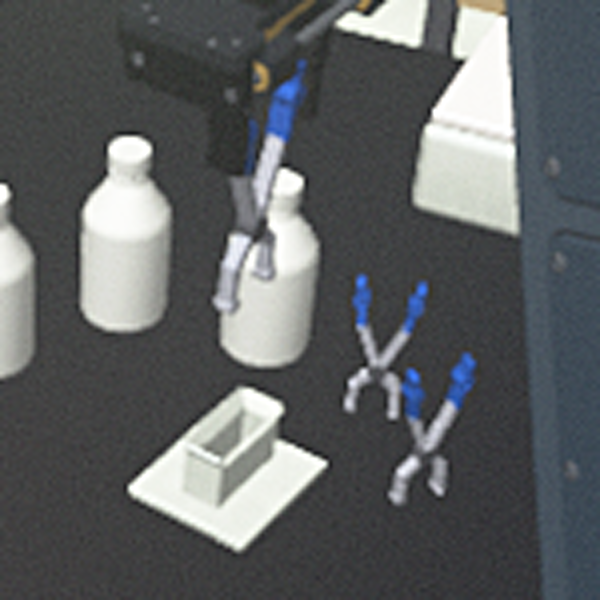

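The side crop shows the pliers lifted, held upright, and hanging clear of the rack. The smaller pliers haven't moved. I'll carry them to the blue-valve fitting.

>>> {"api": "send_rows", "payload": {"commands": [[[-2, -12, 0, 0, 0, -0.015, 58], [-5, -36, 0, 0, 0, -0.045, 58], [-10, -72, 0, 0, 0, -0.09, 58], [-15, -110, 0, 0, 0, -0.135, 58], [-20, -148, 0, 0, 0, -0.18, 58], [-25, -186, 0, 0, 0, -0.225, 58], [-31, -224, 0, 0, 0, -0.27, 58], [-36, -262, 0, 0, 0, -0.315, 58]]]}}

```text
time_s: 4.4
tool_pos: [0.5292, -0.0107, 0.2599]
tool_rot: [-3.14, 0.004, 0.135]
force: [0.1, 0.9, -1.5]
grip_width: 0.709
```

Run:
```python
from h import *
move([.542,.222,.264],.415)
```

```text
t=4.40 tcp [ 0.5292 -0.0107  0.2599] [-3.1396  0.0039  0.1354] F [ 0.1132  0.8976 -1.4576] grip 0.7085171286628066
shift mm [  44.047  -228.8583   -3.8611] rot [-0.0025  0.0036 -0.2796]
```

>>> {"api": "send_rows", "payload": {"commands": [[[7, -36, 0, 0, 0, -0.045, 58], [14, -72, 0, 0, 0, -0.09, 58], [21, -110, 0, 0, 0, -0.135, 58], [28, -148, 0, 0, 0, -0.18, 58], [36, -186, 0, 0, 0, -0.225, 58], [41, -214, 0, 0, 0, -0.262, 58], [44, -228, 0, 0, 0, -0.28, 58], [44, -228, 0, 0, 0, -0.28, 58]]]}}

```text
time_s: 5.2
tool_pos: [0.5434, 0.22, 0.2602]
tool_rot: [-3.141, 0.002, 0.416]
force: [-0.7, -0.2, -2.3]
grip_width: 0.704
```

Run:
```python
from h import *
move([.542,.222,.264],.415)
W=cal("wrist"); im=vision.grab_frame("wrist"); np.savez("w2.npz",K=W[0],T=W[1]); cv2.imwrite("pics/w2.png",im[:,:,::-1])
s=vision.grab_frame("side"); cv2.imwrite("pics/s4.png",s[:,:,::-1])
for col in("blue","orange"): [print(col,a,c,b,onz(W,c,.1)) for a,c,b in blobs(im,col,(0,0,640,480),40)[1]]
v=np.zeros((480,800,3),np.uint8); v[:,:480]=im[:,80:560]; v[:400,480:]=cv2.resize(s[220:380,200:328],None,fx=2.5,fy=2.5,interpolation=cv2.INTER_CUBIC); cv2.imwrite("pics/c4.png",v[:,:,::-1])
```

```text
t=5.20 tcp [0.5434 0.22   0.2602] [-3.1409  0.0025  0.416 ] F [-0.7236 -0.2185 -2.3447] grip 0.7037381376975166
shift mm [-0.479  -2.3456 -3.777 ] rot [-0.0007  0.0025  0.001 ]
blue 135 [322.5852 145.3259] [297, 118, 39, 40] [0.59   0.2369 0.1   ]
blue 1789 [258.0615 304.1481] [228, 274, 53, 54] [0.4474 0.2332 0.1   ]
blue 1632 [377.7849 303.576 ] [356, 274, 51, 54] [0.4888 0.1408 0.1   ]
orange 864 [ 35.3542 136.0289] [5, 117, 62, 38] [0.5092 0.4372 0.1   ]
orange 104 [125.0962 128.3462] [105, 116, 35, 29] [0.5418 0.3771 0.1   ]
orange 368 [ 44.5136 198.981 ] [24, 188, 52, 19] [0.4642 0.4197 0.1   ]
orange 226 [604.3805 274.6814] [593, 265, 25, 23] [ 0.588  -0.0191  0.1   ]
orange 101 [259.7822 393.4059] [254, 380, 12, 26] [0.3653 0.1992 0.1   ]
orange 59 [283.4915 391.8475] [278, 384, 9, 18] [0.3755 0.1801 0.1   ]
orange 44 [276.3864 398.2045] [274, 391, 8, 15] [0.3666 0.1835 0.1   ]
```

View pics/c4.png

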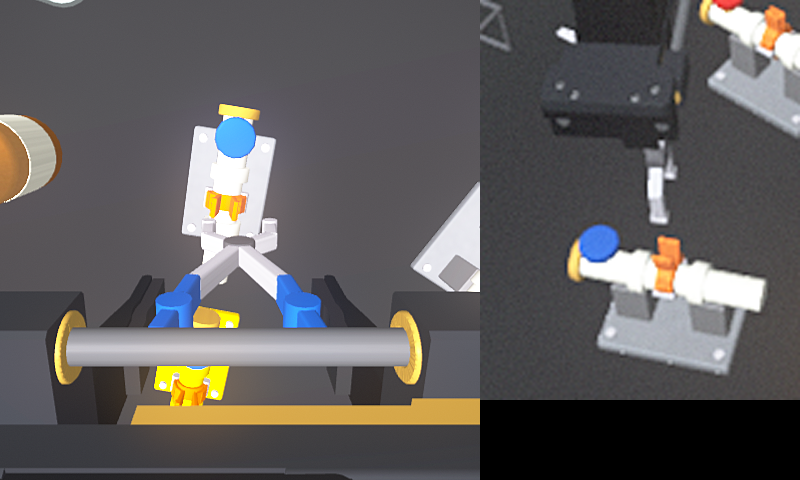

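The wrist view shows the pliers' open jaws above the pipe: the nubs are near crop (208,232) and (268,228), the clip ears near (217,205) and (237,205), and the valve at (236,137). The pipe looks rotated about 0.1 rad from the tool's x. I'll refine that.

```bash
cat >> h.py <<'E'
HSV["orange"]=((6,170,150),(20,255,255)); HSV["blue"]=((100,120,60),(125,255,255))
E
python3 - <<'E'
from h import *
z=np.load("w2.npz");W=(z["K"],z["T"]);T=cal("top");S=cal("side");im=rd("pics/w2.png");ti=rd("pics/top0.png");si=rd("pics/s4.png")
for col,r in(("orange",(270,180,345,230)),("blue",(280,100,350,170)),("orange",(290,95,350,120))):
    [print(col,a,c,b,onz(W,c,.1)) for a,c,b in blobs(im,col,r,8)[1]]
print("valve top z.097: wrist",onz(W,(315.5,137),.097))
v=blobs(ti,"blue",(205,210,240,240))[1]; print([ (a,c,onz(T,c,.094)) for a,c,b in v])
v=blobs(si,"orange",(255,300,290,350))[1]; print("side orange",v)
g=cv2.resize(im[90:250,240:390],None,fx=4,fy=4,interpolation=cv2.INTER_CUBIC); g=(255*(g/255.)**1.5).astype(np.uint8)
t=cv2.resize(ti[210:285,205:255],None,fx=4,fy=4,interpolation=cv2.INTER_CUBIC)
vv=np.zeros((600,800,3),np.uint8); vv[:,:600]=g[:600]; vv[:300,600:]=t; s=cv2.resize(si[295:370,240:290],None,fx=4,fy=4,interpolation=cv2.INTER_CUBIC); vv[300:,600:]=s
cv2.imwrite("pics/c5.png",vv[:,:,::-1])
E
```

```text
orange 47 [295.3191 194.6809] [288, 191, 14, 10] [0.5468 0.241  0.1   ]
orange 210 [316.7857 204.2381] [309, 195, 17, 26] [0.5466 0.2225 0.1   ]
orange 17 [296.2353 211.8235] [294, 208, 6, 9] [0.5344 0.2349 0.1   ]
blue 1303 [315.1197 137.2571] [295, 117, 41, 41] [0.5932 0.2444 0.1   ]
valve top z.097: wrist [0.5933 0.2442 0.097 ]
[(np.int32(107), array([222.8692, 225.1028]), array([0.5933, 0.2454, 0.094 ]))]
side orange [(np.int32(114), array([274.7544, 324.5965]), [270, 316, 11, 21])]
```

View pics/c5.png

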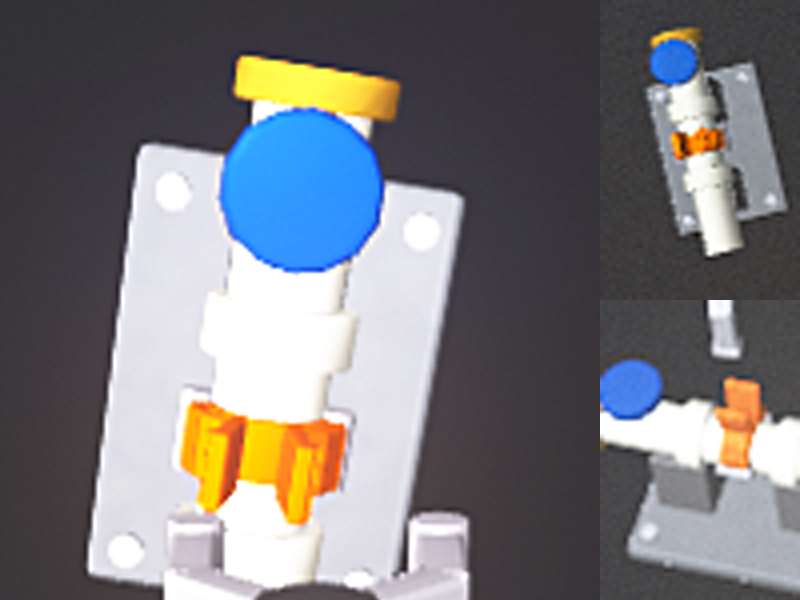

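Run:
```python
from h import *
z=np.load("w2.npz");W=(z["K"],z["T"]);T=cal("top");S=cal("side");im=rd("pics/w2.png");ti=rd("pics/top0.png")
f=lambda x,y,o:((x+.5)/4-.5+o[0],(y+.5)/4-.5+o[1])
bw=[onz(W,f(x,y,(240,90)),.01) for x,y in((173,191),(421,231),(125,551))]
bt=[onz(T,f(x-600,y,(205,210)),.01) for x,y in((657,92),(741,76),(687,219),(770,200))]
ang=lambda v:np.arctan2(v[1],v[0])
print("wrist bolts",np.array(bw),"yaw",ang(bw[0]-bw[2]),ang(bw[0]-bw[1])-np.pi/2,"ctr",(bw[1]+bw[2])/2,[np.linalg.norm(bw[0]-b) for b in bw[1:]])
print("top bolts yaw",ang(bt[0]-bt[2]),ang(bt[1]-bt[3]),ang(bt[0]-bt[1])-np.pi/2,"ctr",np.mean(bt,0),np.linalg.norm(bt[0]-bt[2]),np.linalg.norm(bt[0]-bt[1]))
for n,cam in(("wrist",W),):
  for y in(.28,.30,.32,.34):
    print(y,"clip from valve",np.array([.5933,.2448])-.055*np.array([np.cos(y),np.sin(y)]))
# ear top outer edges, near (low) ends and far ends, z=.103
for n,p in(("Lnear",(198,505)),("Rnear",(312,515)),("Lfar",(215,425)),("Rfar",(335,430))): print(n,onz(W,f(*p,(240,90)),.103))
# nubs: triangulate? wrist nub lower-front ends
for n,p in(("nubL",(193,540)),("nubR",(438,540))): print(n,onz(W,f(*p,(240,90)),.155))
```

```text
wrist bolts [[0.575  0.271  0.01  ]
 [0.5904 0.2124 0.01  ]
 [0.4868 0.2478 0.01  ]] yaw 0.25666151728236253 0.2584019426889006 ctr [0.5386 0.2301 0.01  ] [np.float64(0.060580879946896406), np.float64(0.09118606005110447)]
top bolts yaw 0.2644947896705413 0.2598685801213245 0.21075211199483213 ctr [0.5409 0.2328 0.01  ] 0.09333039868169704 0.061013302941070054
0.28 clip from valve [0.5404 0.2296]
0.3 clip from valve [0.5408 0.2285]
0.32 clip from valve [0.5411 0.2275]
0.34 clip from valve [0.5414 0.2265]
Lnear [0.5299 0.2389 0.103 ]
Rnear [0.537  0.2176 0.103 ]
Lfar [0.5459 0.2421 0.103 ]
Rfar [0.5544 0.2204 0.103 ]
nubL [0.5376 0.2393 0.155 ]
nubR [0.554  0.2023 0.155 ]
```

Everything agrees. The yaw is 0.258 from the bolts in both views. The clip is at about (0.540, 0.2305) from the valve minus 55 mm, the bolt centre and the ear tops. I'll align above it and check the nubs against the ears.

>>> {"api": "send_rows", "payload": {"commands": [[[0.6, -5, 5, 0, 0, 0.06, 58], [1.3, -11, 12, 0, 0, 0.12, 58], [1.3, -11, 20, 0, 0, 0.158, 58], [1.3, -11, 24, 0, 0, 0.158, 58], [1.3, -11, 24, 0, 0, 0.158, 58], [1.3, -11, 24, 0, 0, 0.158, 58]]]}}

```text
time_s: 5.9
tool_pos: [0.5418, 0.2281, 0.2377]
tool_rot: [3.141, -0.0, 0.254]
force: [-0.4, 0.0, -1.7]
grip_width: 0.71
```

Run:
```python
from h import *
move([.5402,.2305,.199],.258)
W=cal("wrist"); im=vision.grab_frame("wrist"); np.savez("w3.npz",K=W[0],T=W[1]); cv2.imwrite("pics/w3.png",im[:,:,::-1])
s=vision.grab_frame("side"); cv2.imwrite("pics/s5.png",s[:,:,::-1])
g=cv2.resize(im[100:250,240:390],None,fx=4,fy=4,interpolation=cv2.INTER_CUBIC); g=(255*(g/255.)**1.5).astype(np.uint8)
vv=np.zeros((600,800,3),np.uint8); vv[:,:600]=g; vv[:400,600:]=cv2.resize(s[260:360,245:295],None,fx=4,fy=4,interpolation=cv2.INTER_CUBIC)
cv2.imwrite("pics/c6.png",vv[:,:,::-1])
```

```text
t=5.90 tcp [0.5418 0.2281 0.2377] [ 3.1414 -0.0001  0.2539] F [-0.3527  0.0318 -1.749 ] grip 0.7096116828632371
shift mm [-0.9383 -2.7488 38.6977] rot [ 0.0002 -0.0001 -0.0041]
```

View pics/c6.png

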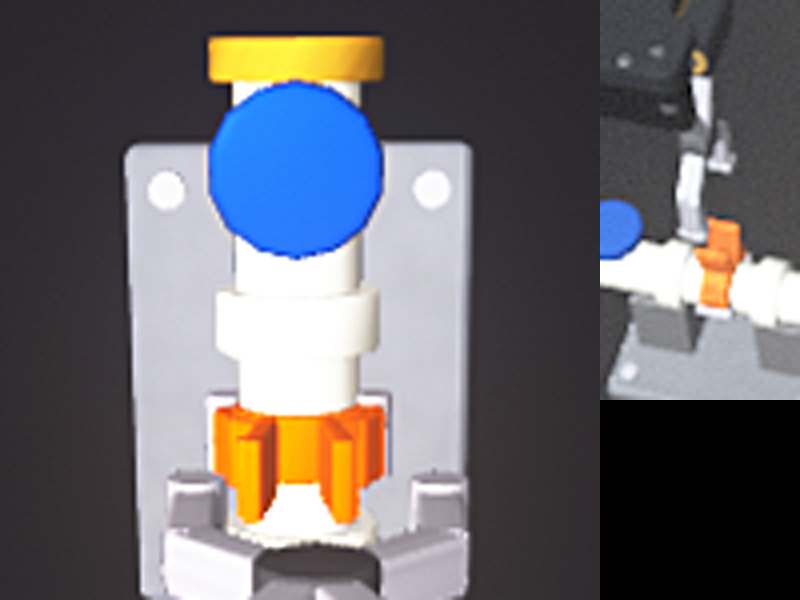

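Run:
```python
from h import *
S=cal("side");z=np.load("w3.npz");W=(z["K"],z["T"])
y=.256;ux=np.array([np.cos(y),np.sin(y),0]);uy=np.array([-ux[1],ux[0],0]);c=np.array([.5402,.2305,0])
t=np.array([.5418,.2281,.1337])
zz=lambda p:((p+.5)*4-.5)
for dx in(8,-8):
    p=proj(S,c+dx*.001*ux+.0105*uy+[0,0,.103]);print("side ear top crop",zz(p-[245,260])+[600,0])
    p=proj(S,t+dx/8*.006*ux+.02*uy+[0,0,-.005]);print("side nub+y underside crop",zz(p-[245,260])+[600,0])
    for s in(1,-1): print("wrist ear top outer",dx,s,zz(proj(W,c+dx*.001*ux+s*.0105*uy+[0,0,.103])-[240,100]),"nub under/outer",zz(proj(W,t+dx/8*.006*ux+s*.025*uy)-[240,100]))
```

```text
side ear top crop [696.5203 254.8371]
side nub+y underside crop [688.7349 236.3287]
wrist ear top outer 8 1 [239.1767 434.4007] nub under/outer [159.8128 483.3481]
wrist ear top outer 8 -1 [354.7728 434.0918] nub under/outer [464.2275 482.5397]
side ear top crop [728.852  261.2487]
side nub+y underside crop [713.5597 241.2135]
wrist ear top outer -8 1 [240.4758 519.0608] nub under/outer [161.8554 553.1552]
wrist ear top outer -8 -1 [354.3862 518.7597] nub under/outer [462.5786 552.3637]
```

Ears and nubs match their predicted pixels in both views to about 1 mm. The nubs sit about 1 mm toward tool +y, so the lateral correction is -3.7 mm. I'll descend in stages.

>>> {"api": "send_rows", "payload": {"commands": [[[-0.9, -3.7, 0, 0, 0, -0.003, 58], [-0.9, -3.7, 0, 0, 0, -0.003, 58], [-0.9, -3.7, 8, 0, 0, -0.003, 58], [-0.9, -3.7, 16, 0, 0, -0.003, 58], [-0.9, -3.7, 24, 0, 0, -0.003, 58], [-0.9, -3.7, 32, 0, 0, -0.003, 58], [-0.9, -3.7, 36, 0, 0, -0.003, 58], [-0.9, -3.7, 36, 0, 0, -0.003, 58]]]}}

```text
time_s: 6.8
tool_pos: [0.5391, 0.2322, 0.2004]
tool_rot: [-3.141, 0.002, 0.258]
force: [-0.8, 0.3, -2.5]
grip_width: 0.71
```

Run:
```python
from h import *
move([.5394,.2310,.200],.256)
im=vision.grab_frame("wrist"); cv2.imwrite("pics/w4.png",im[:,:,::-1]); s=vision.grab_frame("side"); cv2.imwrite("pics/s6.png",s[:,:,::-1])
g=cv2.resize(im[100:250,240:390],None,fx=4,fy=4,interpolation=cv2.INTER_CUBIC); g=(255*(g/255.)**1.5).astype(np.uint8)
vv=np.zeros((600,800,3),np.uint8); vv[:,:600]=g; vv[:400,600:]=cv2.resize(s[260:360,245:295],None,fx=4,fy=4,interpolation=cv2.INTER_CUBIC)
cv2.imwrite("pics/c7.png",vv[:,:,::-1])
```

```text
t=6.80 tcp [0.5391 0.2322 0.2004] [-3.1415  0.0021  0.2578] F [-0.8058  0.2717 -2.5144] grip 0.7104206886844892
shift mm [-0.0352  1.2333  0.433 ] rot [-0.0001  0.0021  0.0018]
```

View pics/c7.png

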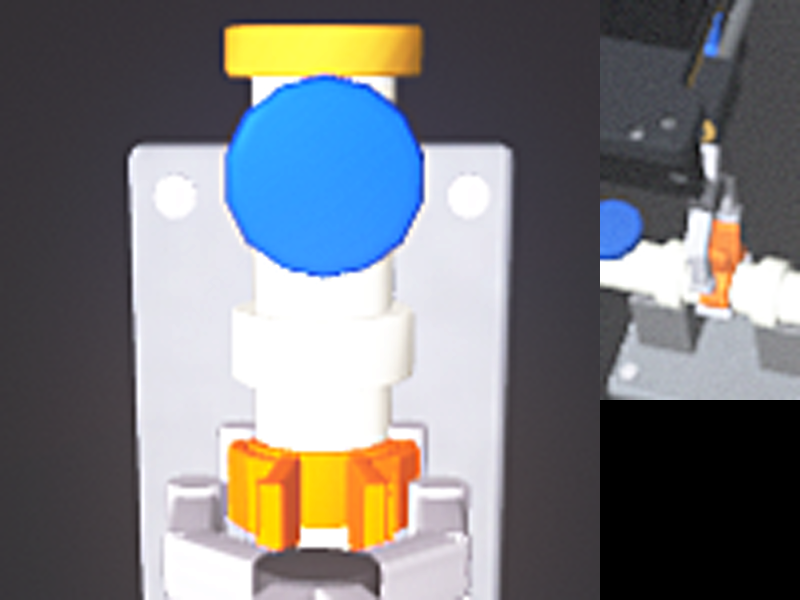

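The wrist view shows the nubs (zoomed columns 168-224 and 412-468) straddling both ears (257-393), about 1 mm off centre. They are at the right height with no contact force.

As the halves turn, the nubs swing down relative to the grip, by about 5.6 mm at ear contact and 8 mm when shut. I'll lift in step with the closing, starting with a free closure to 46 mm.

>>> {"api": "send_rows", "payload": {"commands": [[[0, 1.1, 0, 0, 0, 0, 58], [0, 1.1, 0, 0, 0, 0, 58], [0, 1.1, -1, 0, 0, 0, 56], [0, 1.1, -2, 0, 0, 0, 54], [0, 1.1, -3, 0, 0, 0, 51], [0, 1.1, -4, 0, 0, 0, 48], [0, 1.1, -4.5, 0, 0, 0, 46], [0, 1.1, -4.5, 0, 0, 0, 46]]], "grip_force": 8}}

```text
time_s: 7.7
tool_pos: [0.5401, 0.2313, 0.2062]
tool_rot: [3.142, -0.0, 0.258]
force: [1.0, -0.1, -2.2]
grip_width: 0.538
```

Run:
```python
from h import *
move([.5394,.2310,.200],.256)
im=vision.grab_frame("wrist"); cv2.imwrite("pics/w5.png",im[:,:,::-1]); s=vision.grab_frame("side"); cv2.imwrite("pics/s7.png",s[:,:,::-1])
for n,i in(("before",rd("pics/w4.png")),("now",im)):
    print(n,[(a,c.round(1),b) for a,c,b in blobs(i,"blue",(180,230,460,400),60)[1]], [(a,c.round(1),b) for a,c,b in blobs(i,"orange",(270,190,350,245),10)[1]])
```

```text
t=7.70 tcp [0.5401 0.2313 0.2062] [ 3.1416 -0.0003  0.2578] F [ 0.964  -0.06   -2.1658] grip 0.5383423312323299
shift mm [-0.7174  0.1317  6.1979] rot [ 0.     -0.0003  0.0018]
before [(np.int32(1826), array([257.8, 304.4]), [228, 274, 53, 54]), (np.int32(1790), array([377.4, 304.9]), [356, 275, 52, 53]), (np.int32(577), array([313.3, 391.5]), [295, 381, 39, 19])] [(np.int32(83), array([307.1, 217.6]), [298, 210, 17, 27]), (np.int32(261), array([334.1, 220.6]), [326, 210, 19, 27]), (np.int32(10), array([304. , 228.5]), [304, 224, 1, 10])]
now [(np.int32(1602), array([275.3, 304. ]), [255, 274, 38, 54]), (np.int32(1582), array([360. , 304.7]), [343, 274, 38, 54]), (np.int32(719), array([312.4, 389.9]), [293, 377, 40, 23])] [(np.int32(64), array([305.4, 213.7]), [297, 210, 17, 10]), (np.int32(200), array([331.2, 218.5]), [325, 210, 18, 25])]
```

Width is 46.8 mm with no odd forces. Next comes first contact with the ears at low force.

>>> {"api": "send_rows", "payload": {"commands": [[[0, 0, 0, 0, 0, 0, 44], [0, 0, -0.5, 0, 0, 0, 42], [0, 0, -0.5, 0, 0, 0, 40], [0, 0, -0.5, 0, 0, 0, 38], [0, 0, -0.5, 0, 0, 0, 36], [0, 0, -0.5, 0, 0, 0, 36]]], "grip_force": 9}}

```text
time_s: 8.4
tool_pos: [0.54, 0.2314, 0.2066]
tool_rot: [-3.141, -0.0, 0.258]
force: [-0.4, 1.3, -1.3]
grip_width: 0.485
```

Run:
```python
from h import *
move([.5394,.2310,.200],.256)
```

```text
t=8.40 tcp [0.54   0.2314 0.2066] [-3.1414 -0.0001  0.2578] F [-0.442   1.2666 -1.2541] grip 0.48458809063336195
shift mm [-0.6558  0.2225  6.6246] rot [-0.0002 -0.0001  0.0018]
```

Contact at 42.2 mm, as predicted. I'll ramp the force gently.

>>> {"api": "send_rows", "payload": {"commands": [[[0, 0, 0, 0, 0, 0, 38], [0, 0, 0, 0, 0, 0, 36], [0, 0, 0, 0, 0, 0, 34], [0, 0, 0, 0, 0, 0, 32]]], "grip_force": 11}}

```text
time_s: 8.8
tool_pos: [0.5401, 0.2313, 0.2067]
tool_rot: [-3.142, -0.0, 0.258]
force: [0.3, 0.6, -1.0]
grip_width: 0.388
```

>>> {"api": "send_rows", "payload": {"commands": [[[0, 0, 0, 0, 0, 0, 32], [0, 0, 0, 0, 0, 0, 30], [0, 0, 0, 0, 0, 0, 28], [0, 0, 0, 0, 0, 0, 27]]], "grip_force": 12.5}}

```text
time_s: 9.2
tool_pos: [0.5397, 0.2312, 0.2062]
tool_rot: [3.142, 0.001, 0.258]
force: [-0.2, 0.2, -2.3]
grip_width: 0.322
```

>>> {"api": "send_rows", "payload": {"commands": [[[0, 0, -0.5, 0, 0, 0, 26], [0, 0, -0.5, 0, 0, 0, 25], [0, 0, -0.5, 0, 0, 0, 24], [0, 0, -0.5, 0, 0, 0, 24], [0, 0, -0.5, 0, 0, 0, 24]]], "grip_force": 12.5}}

```text
time_s: 9.7
tool_pos: [0.5398, 0.2313, 0.2069]
tool_rot: [-3.141, 0.0, 0.258]
force: [-0.9, 0.6, -2.3]
grip_width: 0.284
```

Run:
```python
from h import *
move([.5394,.2310,.200],.256)
im=vision.grab_frame("wrist"); cv2.imwrite("pics/w6.png",im[:,:,::-1])
print([(a,c.round(1),b) for a,c,b in blobs(im,"orange",(270,190,350,245),10)[1]])
```

```text
t=9.70 tcp [0.5398 0.2313 0.2069] [-3.1415  0.0003  0.2578] F [-0.9116  0.6312 -2.2575] grip 0.28408937152731867
shift mm [-0.5107  0.2153  6.9382] rot [-0.0001  0.0003  0.0018]
[(np.int32(79), array([311. , 214.9]), [298, 209, 21, 22]), (np.int32(125), array([330. , 214.9]), [321, 209, 20, 25])]
```

Run:
```python
from h import *
for n in("w4","w5","w6"):
    im=rd(f"pics/{n}.png"); m=cv2.inRange(cv2.cvtColor(im,cv2.COLOR_RGB2HSV),(4,150,110),(22,255,255))
    print(n)
    for r in range(206,242,3): print(r,"".join("#" if v else "." for v in m[r,285:355]))
```

```text
w4
206 ......................................................................
209 ......................................................................
212 ............#######...####....................##############..........
215 ............##.........######............###################..........
218 ............####......#######.#..........###################..........
221 ............#.##...#.....####.#..........######..#.#.####.............
224 ............#####..#.....####.#..........#####.....#.####.............
227 ..............###..#.....####.#..........#####.....#..###.............
230 ..............###..#.....######..........#####.....#..###.............
233 ...................#.....#####............####.....#..................
236 .........................#.................###........................
239 ......................................................................
w5
206 ......................................................................
209 .................#....................................................
212 ...........#########....####.#.........#
[... 908 characters left out ...]
###########..............
215 ...............#............######..#######.........####..............
218 ...........................#######..#######...........................
221 ................................##.......#............................
224 ...........................#....##.......#............................
227 ...........................#....##.#.....#............................
230 ...........................#....#........#............................
233 ............................#####...#####.............................
236 ......................................................................
239 ......................................................................
```

The ear tops have gone from about 32 px to about 15 px over all, roughly 20 mm to 10 mm, so the clip has snapped shut. I'll open slowly, lowering the tool in step.

>>> {"api": "send_rows", "payload": {"commands": [[[0, 0, 0, 0, 0, 0, 27], [0, 0, 1, 0, 0, 0, 31], [0, 0, 2, 0, 0, 0, 35], [0, 0, 3, 0, 0, 0, 40], [0, 0, 4, 0, 0, 0, 45], [0, 0, 5, 0, 0, 0, 50], [0, 0, 5.5, 0, 0, 0, 54], [0, 0, 6, 0, 0, 0, 58]]], "grip_force": 5}}

```text
time_s: 10.55
tool_pos: [0.54, 0.2312, 0.201]
tool_rot: [3.142, 0.0, 0.258]
force: [0.0, -0.1, -1.0]
grip_width: 0.708
```

>>> {"api": "send_rows", "payload": {"commands": [[[0, 0, 0, 0, 0, 0, 58], [0, 0, 0, 0, 0, 0, 58], [0, 0, 0, 0, 0, 0, 58]]]}}

```text
time_s: 10.85
tool_pos: [0.54, 0.2313, 0.2011]
tool_rot: [-3.142, -0.0, 0.258]
force: [0.7, 0.5, -1.6]
grip_width: 0.711
```

Run:
```python
from h import *
move([.5394,.2310,.26],.256)
im=vision.grab_frame("wrist"); cv2.imwrite("pics/w7.png",im[:,:,::-1])
m=cv2.inRange(cv2.cvtColor(im,cv2.COLOR_RGB2HSV),(4,150,110),(22,255,255))
for r in range(206,242,3): print(r,"".join("#" if v else "." for v in m[r,285:355]))
```

```text
t=10.85 tcp [0.54   0.2313 0.2011] [-3.1416 -0.0001  0.2578] F [ 0.6991  0.4824 -1.6213] grip 0.7106699611982025
shift mm [ -0.6773   0.1268 -58.9023] rot [-0.     -0.0001  0.0018]
206 ......................................................................
209 ......................................................................
212 ............#########...........................#########.............
215 .....................############...####################..............
218 ...........................#####....############.########.............
221 .........................########...############.#######..............
224 ................................#..#.....#..####.#######..............
227 ................................#..#.....#..####.#######..............
230 .............#..................#..#.....#..####.######...............
233 ................................#........#..######....................
236 ..........................................#...........................
239 ......................................................................
```

The ears stay shut with the jaws fully open (61.8 mm). I'll lift straight up and then carry the pliers back.

>>> {"api": "send_rows", "payload": {"commands": [[[0, 0, -5, 0, 0, 0, 58], [0, 0, -15, 0, 0, 0, 58], [0, 0, -30, 0, 0, 0, 58], [0, 0, -47, 0, 0, 0, 58], [0, 0, -60, 0, 0, 0, 58], [-5, 16, -62, 0, 0, 0.015, 58], [-15, 49, -62, 0, 0, 0.044, 58], [-27, 87, -62, 0, 0, 0.08, 58]]]}}

```text
time_s: 11.7
tool_pos: [0.5355, 0.1392, 0.2631]
tool_rot: [3.141, 0.0, 0.178]
force: [0.1, -1.1, -2.2]
grip_width: 0.708
```

Run:
```python
from h import *
move([.5194,-.2777,.263],-.182)
im=vision.grab_frame("wrist");cv2.imwrite("pics/w8.png",im[:,:,::-1])
```

```text
t=11.70 tcp [0.5355 0.1392 0.2631] [3.1411 0.0001 0.1782] F [ 0.1336 -1.0859 -2.2447] grip 0.7082395301207484
shift mm [-89.774  407.4499   0.2733] rot [0.0005 0.     0.3602]
```

>>> {"api": "send_rows", "payload": {"commands": [[[-9, 40, 0, 0, 0, 0.036, 58], [-18, 80, 0, 0, 0, 0.072, 58], [-26, 120, 0, 0, 0, 0.108, 58], [-35, 160, 0, 0, 0, 0.144, 58], [-44, 200, 0, 0, 0, 0.18, 58], [-53, 240, 0, 0, 0, 0.216, 58], [-62, 280, 0, 0, 0, 0.252, 58], [-70, 318, 0, 0, 0, 0.285, 58]]]}}

```text
time_s: 12.55
tool_pos: [0.5221, -0.1875, 0.2628]
tool_rot: [3.141, 0.001, -0.11]
force: [1.6, 0.4, -1.5]
grip_width: 0.711
```

Run:
```python
from h import *
move([.5194,-.2777,.263],-.182)
```

```text
t=12.55 tcp [ 0.5221 -0.1875  0.2628] [ 3.1415  0.001  -0.11  ] F [ 1.6417  0.4214 -1.5432] grip 0.7106502519682882
shift mm [ 7.2279 89.9853 -0.1589] rot [0.0002 0.001  0.072 ]
```

>>> {"api": "send_rows", "payload": {"commands": [[[3, 35, 0, 0, 0, 0.03, 58], [6, 65, 0, 0, 0, 0.055, 58], [7, 82, 0, 0, 0, 0.07, 58], [7, 88.5, 0, 0, 0, 0.072, 58], [7, 88.5, 0, 0, 0, 0.072, 58], [7, 88.5, 0, 0, 0, 0.072, 58], [7, 88.5, 0, 0, 0, 0.072, 58]]]}}

```text
time_s: 13.25
tool_pos: [0.5209, -0.2722, 0.2631]
tool_rot: [-3.141, 0.001, -0.177]
force: [0.1, 0.1, -1.7]
grip_width: 0.708
```

Run:
```python
from h import *
for i in range(3):
  move([.5194,-.2777,.180],-.182); vision.grab_frame("top") if i<2 else 0
im=vision.grab_frame("wrist"); W=cal("wrist"); cv2.imwrite("pics/w9.png",im[:,:,::-1])
vv=cv2.resize(im[120:280,240:400],None,fx=3.75,fy=3.75,interpolation=cv2.INTER_CUBIC); vv=(255*(vv/255.)**2.2).astype(np.uint8);cv2.imwrite("pics/c9.png",vv[:,:,::-1])
# expected outlines in crop px
y=-.182;ux=np.array([np.cos(y),np.sin(y),0]);uy=np.array([-ux[1],ux[0],0]);t=status.sense()["tool_pos"]
zz=lambda p:((p-[240,120]+.5)*3.75-.5).round(0)
for s in(1,-1): print("nub outer front",s,zz(proj(W,t+.006*ux+s*.025*uy+[0,0,-.104])),"inner",zz(proj(W,t+.006*ux+s*.015*uy+[0,0,-.104])))
c=np.array([.5194,-.2777,0])
for h in(.052,.042):
  for a in(9,-9):
    for b in(28,-28): print("pocket",h,a,b,zz(proj(W,c+a*.001*ux+b*.001*uy+[0,0,h])))
```

```text
t=13.25 tcp [ 0.5209 -0.2722  0.2631] [-3.1408  0.0005 -0.1774] F [ 0.0931  0.0986 -1.7105] grip 0.7075836930197217
shift mm [-0.4229  5.7596 83.0666] rot [-0.0007  0.0005  0.0046]
t=13.30 tcp [ 0.521  -0.2723  0.2632] [-3.1411  0.0003 -0.1774] F [-0.3628  0.2249 -1.4389] grip 0.7089645543203501
shift mm [-0.5585  5.5992 83.1498] rot [-0.0005  0.0003  0.0046]
t=13.35 tcp [ 0.521  -0.2725  0.2632] [-3.1413  0.0001 -0.1775] F [-0.6079  0.7715 -1.42  ] grip 0.705807525131039
shift mm [-0.6857  5.398  83.1787] rot [-0.0003  0.0001  0.0045]
nub outer front 1 [148. 378.] inner [205. 378.]
nub outer front -1 [433. 379.] inner [376. 379.]
pocket 0.052 9 28 [196. 255.]
pocket 0.052 9 -28 [429. 256.]
pocket 0.052 -9 28 [197. 328.]
pocket 0.052 -9 -28 [427. 329.]
pocket 0.042 9 28 [199. 248.]
pocket 0.042 9 -28 [426. 249.]
pocket 0.042 -9 28 [200. 319.]
pocket 0.042 -9 -28 [424. 320.]
```

View pics/c9.png

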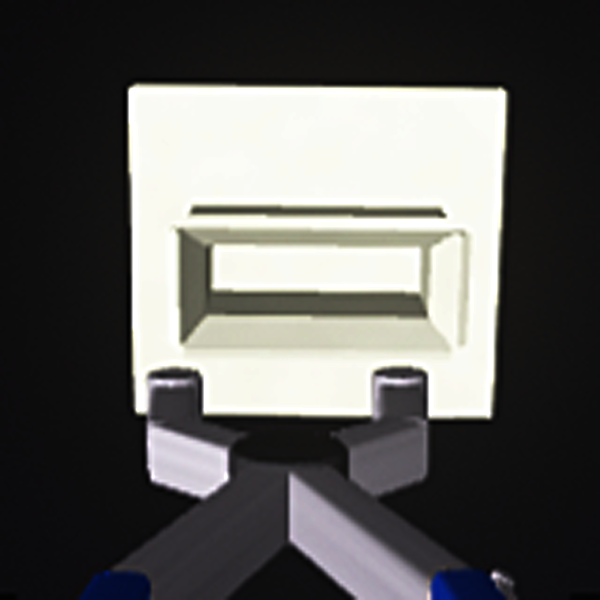

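The wrist crop shows the nubs at columns 148-202 and 374-428, as predicted. The pocket is at columns 211-430 and rows 243-317, about 7 mm to tool +y. I'll shift, lower to just above the lips, then recheck the pose.

>>> {"api": "send_rows", "payload": {"commands": [[[0, 3.5, 0, 0, 0, 0.004, 58], [0, 6.5, 10, 0, 0, 0.004, 58], [0, 6.5, 30, 0, 0, 0.004, 58], [0, 6.5, 50, 0, 0, 0.004, 58], [0, 6.5, 65, 0, 0, 0.004, 58], [0, 6.5, 80, 0, 0, 0.004, 58], [0, 6.5, 88, 0, 0, 0.004, 58], [0, 6.5, 88, 0, 0, 0.004, 58]]]}}

```text
time_s: 14.2
tool_pos: [0.5188, -0.2797, 0.1733]
tool_rot: [-3.14, 0.003, -0.183]
force: [-0.5, -0.2, -1.6]
grip_width: 0.705
```

Run:
```python
from h import *
im=vision.grab_frame("wrist"); cv2.imwrite("pics/w10.png",im[:,:,::-1])
move([.5200,-.2785,.117],-.182)
```

```text
t=14.25 tcp [ 0.5194 -0.2802  0.1744] [-3.141   0.0012 -0.1834] F [-0.0905 -1.2647 -1.3346] grip 0.7057839525456596
shift mm [ 0.3226 -1.7417 57.3883] rot [-0.0006  0.0012 -0.0014]
```

>>> {"api": "send_rows", "payload": {"commands": [[[0.4, -1.2, 0, 0, 0, 0, 58], [0.4, -1.2, 0, 0, 0, 0, 58], [0.4, -1.2, 6, 0, 0, 0, 58], [0.4, -1.2, 12, 0, 0, 0, 58], [0.4, -1.2, 18, 0, 0, 0, 58], [0.4, -1.2, 24, 0, 0, 0, 58], [0.4, -1.2, 30, 0, 0, 0, 58]]]}}

```text
time_s: 14.95
tool_pos: [0.5202, -0.279, 0.1443]
tool_rot: [-3.141, 0.0, -0.183]
force: [0.1, -0.4, -1.8]
grip_width: 0.712
```

Run:
```python
from h import *
move([.5197,-.2785,.117],-.182)
```

```text
t=14.95 tcp [ 0.5202 -0.279   0.1443] [-3.1413  0.0005 -0.1832] F [ 0.0723 -0.4183 -1.7648] grip 0.711873436993866
shift mm [-0.5734 -0.4119 27.2883] rot [-0.0003  0.0005 -0.0012]
```

No contact so far, and the nubs are inside the pocket. I'll go down to just above the floor.

>>> {"api": "send_rows", "payload": {"commands": [[[0, 0, 6, 0, 0, 0, 58], [0, 0, 12, 0, 0, 0, 58], [0, 0, 18, 0, 0, 0, 58], [0, 0, 23, 0, 0, 0, 58], [0, 0, 25.5, 0, 0, 0, 58], [0, 0, 26.5, 0, 0, 0, 58], [0, 0, 26.5, 0, 0, 0, 58]]]}}

```text
time_s: 15.65
tool_pos: [0.5212, -0.2793, 0.1195]
tool_rot: [3.141, -0.002, -0.183]
force: [0.2, 1.4, 3.3]
grip_width: 0.712
```

Run:
```python
from h import *
move([.5197,-.2785,.117],-.182)
```

```text
t=15.65 tcp [ 0.5212 -0.2793  0.1195] [ 3.1412 -0.0021 -0.1833] F [0.212  1.4385 3.2913] grip 0.7118406132127911
shift mm [-1.6196 -0.5444  2.5134] rot [ 0.0004 -0.0021 -0.0013]
```

The nubs touch the floor, with Fz up about 5 N at TCP z 0.1195. I'll release and then check.

>>> {"api": "send_rows", "payload": {"commands": [[[0, 0, -0.5, 0, 0, 0, 62], [0, 0, -0.5, 0, 0, 0, 64], [0, 0, -0.5, 0, 0, 0, 68], [0, 0, -0.5, 0, 0, 0, 74], [0, 0, -0.5, 0, 0, 0, 80], [0, 0, -0.5, 0, 0, 0, 80], [0, 0, -0.5, 0, 0, 0, 80]]]}}

```text
time_s: 16.35
tool_pos: [0.5203, -0.2792, 0.119]
tool_rot: [3.142, 0.0, -0.183]
force: [1.0, -0.0, 0.1]
grip_width: 0.911
```

Run:
```python
from h import *
move([.5197,-.2785,.24],-.182)
im=vision.grab_frame("wrist"); cv2.imwrite("pics/w11.png",im[:,:,::-1])
print([(a,c.round(1),b) for a,c,b in blobs(im,"blue",(180,200,460,400),60)[1]])
```

```text
t=16.35 tcp [ 0.5203 -0.2792  0.119 ] [ 3.1416  0.0001 -0.1832] F [ 1.0267 -0.0384  0.0871] grip 0.9111465744687748
shift mm [  -0.7419   -0.5328 -121.0384] rot [ 0.      0.0001 -0.0012]
[(np.int32(1854), array([373.9, 304.3]), [352, 273, 52, 55]), (np.int32(1861), array([254.7, 304.3]), [225, 274, 53, 54])]
```

>>> {"api": "send_rows", "payload": {"commands": [[[0, 0, -8, 0, 0, 0, 80], [0, 0, -25, 0, 0, 0, 80], [0, 0, -50, 0, 0, 0, 80], [0, 0, -80, 0, 0, 0, 80], [0, 0, -110, 0, 0, 0, 80], [0, 0, -121, 0, 0, 0, 80], [0, 0, -121, 0, 0, 0, 80], [0, 0, -121, 0, 0, 0, 80]]]}}

```text
time_s: 17.2
tool_pos: [0.5197, -0.2786, 0.2392]
tool_rot: [-3.141, 0.002, -0.183]
force: [-0.6, 0.4, 0.1]
grip_width: 0.921
```

Run:
```python
from h import *
move([.52,-.279,.24],-.182)
W=cal("wrist");im=vision.grab_frame("wrist");ti=vision.grab_frame("top");si=vision.grab_frame("side");T=cal("top");S=cal("side")
for n,i in(("w12",im),("top9",ti),("side9",si)): cv2.imwrite(f"pics/{n}.png",i[:,:,::-1])
print([(a,c.round(1),b,onz(W,c,.134)) for a,c,b in blobs(im,"blue",(240,180,400,280),60)[1]])
print("first",[(a,c.round(1),b) for a,c,b in blobs(rd("pics/w1.png"),"blue",(240,180,400,280),60)[1]])
print("side",[(a,c.round(1),b) for a,c,b in blobs(si,"blue",(370,130,460,200),20)[1]])
print("side first",[(a,c.round(1),b) for a,c,b in blobs(rd("pics/side0.png"),"blue",(370,130,460,200),20)[1]])
for n in("top0","top9"):
    m=cv2.inRange(cv2.cvtColor(rd(f"pics/{n}.png"),cv2.COLOR_RGB2HSV),(4,150,110),(22,255,255));print(n)
    for r in range(240,250): print("".join("#" if v else "." for v in m[r,222:242]),"  other","".join("#" if v else "." for v in m[r-16,316:336]))
# bystander change outside arm
d=cv2.absdiff(rd("pics/top0.png"),ti).max(2)[100:350,120:490]; print("changed px",[(s.tolist()) for s in cv2.connectedComponentsWithStats((d>60).astype(np.uint8))[2][1:] if s[4]>25])
```

```text
t=17.20 tcp [ 0.5197 -0.2786  0.2392] [-3.1408  0.0015 -0.1832] F [-0.6185  0.4355  0.1167] grip 0.9209319836577128
shift mm [ 0.3616  0.2924 -0.8239] rot [-0.0008  0.0015 -0.0012]
[(np.int32(703), array([279.5, 229.3]), [267, 210, 27, 38], array([ 0.5238, -0.254 ,  0.134 ])), (np.int32(675), array([353.5, 229.8]), [341, 210, 25, 38], array([ 0.5144, -0.3022,  0.134 ]))]
first [(np.int32(705), array([280.6, 230.1]), [269, 211, 25, 38]), (np.int32(709), array([353.7, 231.1]), [341, 211, 26, 39])]
side [(np.int32(90), array([395. , 155.6]), [392, 147, 7, 19]), (np.int32(44), array([420. , 154.3]), [418, 148, 5, 13]), (np.int32(43), array([433.4, 156.1]), [431, 150, 6, 13]), (np.int32(88), array([384. , 164.8]), [380, 157, 9, 17]), (np.int32(60), array([445. , 174.5]), [441, 168, 8, 14]), (np.int32(47), array([432.7, 177.6]), [431, 172, 5, 12])]
side first [(np.int32(89), array([395.7, 155.5]), [392, 147, 8, 18]), (np.int32(41), array([420. , 154.5]), [418, 149, 5, 12]), (np.int32(41), array([433.5, 156. ]), [431, 150, 6, 13]), (np.int32(95), array([384.5, 165. ]), [381, 157, 8, 17]), (
[... 581 characters left out ...]
.........   other .............###....
top9
....................   other ....................
....................   other ....................
......#....##.......   other ....................
...##########.......   other .....#####..#.......
..#########.#.......   other ....###########.....
..#########.##......   other ....############....
..############......   other ....##########.#....
..##########........   other ....############....
...###..............   other .........######.....
...#................   other .............###....
changed px [[337, 111, 19, 9, 81], [317, 119, 53, 57, 920], [103, 141, 9, 9, 35], [278, 140, 54, 73, 1357], [333, 160, 12, 11, 33], [339, 201, 31, 49, 340]]
```

```bash
python3 -c "
from cell import hand_in
print(hand_in())"
```

```text
the job is handed in; nothing more can be done
None
```

The clip on the blue-valve pipe is shut and stayed shut. The pliers are back upright in the rack, released, and the job is handed in at about 17 s of the 58 s allowed. `hand_in` gives no verdict.

**What I did:** I gripped the largest pliers at 5 N, lined them up over the ears (yaw 0.258), and squeezed in steps from 8 to 12.5 N per handle. That is about 10 N per jaw by the given ratio, well under 25 N. I then let the jaws open fully, lifted straight off and put the pliers back.

**Last checks:**
- **Clip:** after opening the jaws the ears stayed together, and in the final top view the gap on the left of the open clip is gone.
- **Pliers:** the handles are within about 1.5 px of where they first stood in the wrist and side views. The gripper is open above them, with no force beyond sensor noise.
- **Everything else:** the red-valve clip looks the same in the top view. The only changes there were at the clip and around the arm.

**What disagreed:**
- The handles closed to 24.7 mm instead of the expected 27 mm on the shut clip. The wrist image showed the ears about 9–10 mm over all, as they should be when shut.
- The rack's position differed by about 2 mm between the image and the original grasp pose. I aimed in between, and the pliers went in without touching the sides.
- The pliers met the rack floor about 2–3 mm higher in tool height than when I picked them up, probably because they slipped slightly in the grip while squeezing.

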